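Sort a stripped gauge: capsules, movements and puller to their trays

ROBOT

A 6-joint arm with a two-finger parallel gripper is mounted at the origin on the work surface. World frame = base frame: x ahead of the robot, y to its left, z up, the work surface at z = 0. Lengths are in m, angles in rad, forces in N, time in s.
With the tool pointing down it reaches from about 0.275 to 0.85 m from the base axis. Payload 19 kg.
Tool frame: the origin (TCP) lies midway between the tips of the shut fingers; the grasp point (between the pads) lies manip.hold_point_z behind it (manip.hold_point_z is the distance from the TCP to the grasp point, in m); z points along the fingers, y is the line along which they close (so a half turn about z gives the same grasp; the last joint's range is limited). The gripper opens to 85 mm and grips with 20 to 120 N. Pads are 22 mm wide; open, the fingers measure 114 mm over their backs; the gripper's body (76 mm by 85 mm) begins 54 mm behind the grasp point. The pads swing forward as they close: fully open they stand 13 mm farther back than shut.
Start: joints at [-1.372, 0.15, 1.437, -0, 1.554, -0.134], TCP at [0.188, -0.543, 0.231] pointing down, gripper open.
Joint ranges: [-2.8, 2.8], [-0.68, 2.1], [0.12, 2.68], [-1.39, 4.53], [0.16, 2.79], [-2.81, 2.81]. Speed limits (rad/s): [1.89, 1.89, 2.22, 3.01, 3.01, 3.01].

INTERFACE

Orientations are given as a unit quaternion [x, y, z, w].
In Python, from bench import state, snapshot, calibration, manip gives the robot as it stands.
- The arm moves only by the tool play_rows, never from a script. Its argument "plan" is a list of rows, each a list of 3 entries, a list of its own where there are three numbers: the shift along the world's x, y, z as a fraction of full scale, then the turn, a rotation vector about the world's x, y, z as a fraction of full scale, then the opening, from -1 (shut) to 1 (fully open). A call has 1 to 12 rows; each row is the pose to reach, as a shift and turn from the pose commanded when the call began, turning the shorter way round; what a row does not reach only later rows make up. Full scale, the value 1, is 0.1 m for a shift and 2 pi rad for a turn. A row lasts 1/10 s, in which the tool goes at most 50 mm and 8.59 degrees, less where a joint would pass 70% of its speed; a pose out of reach is approached as far as the arm can. A call with a number of a shift or a turn outside -1 to 1 is refused whole. A call with a gripper value outside its range is refused whole. The fingers move at their own pace and stop on an object; "newtons" is the grip in N (left out, the last holds). Time passes only in rows, so rows that repeat a pose let the fingers close. It gives the time, the measured TCP pose, the force, the opening and the grip force at its end, in the units of the state.
- state(): the state, without advancing time (a new reading comes with each control period).
- snapshot(name): name is "scene" or "top" or "wrist"; returns (picture, depth): 400x640x3 uint8, red, green, blue; 400x640 float32, m along the optical axis (not along the pixel's ray), 0 where there is no reading.
- calibration(name): a dict with "intrinsics" (3x3 intrinsics, pixels), "xyz" and "rotation" of the camera in the world. Camera axes: x right, y down, z forward; pixel columns grow to the right and rows downward; lengths in m; the calibration is good to about 2 mm. A picture is of the moment at which its call begins: read the wrist's pose just before it. calibration takes no time and is no camera call; for the wrist camera it gives the pose at the moment of the call.
- manip.hand_in(): hands the job in; it is judged then, once.
The state is a dict: "clock": time; "qpos": joint angles; "dq": joint speeds; "joint_efforts": joint torques, N m; "eef_pos": TCP position; "tcp_rot": TCP orientation; "force": force on the tool from outside, world axes, zero at the start; "wrist_torque": the same for the moment, N m; "grip_width": finger opening in m; "finger_force": force on a finger pad.
Only numpy, scipy, OpenCV 4.12 (cv2) and the standard library are available. Lean on these libraries where they do the work, as an engineer would, in place of code of your own. Each camera call takes 0.05 s, during which the arm holds its last target. There are 200 camera calls.

TASK

Sort the parts of the two stripped pressure gauges: lay the two copper capsules in the felt-lined oak tray, one in each bay, stand the two brass gear movements on the floor of the steel wash basket, and lay the pointer puller lengthwise in the white tool tray. Set each piece down gently and flat, the same way up as it lies now, not dropped and not on top of anything, and leave the loupe and the glass bead where they are.

Things in the scene. Friction and masses are not known exactly. Their poses are not given: they have to be found in the camera images.
- capsule_a: Copper aneroid capsule: a flat ribbed disc, 44 mm across and 9 mm thick, with a round solid copper stud 12 mm across standing up from its middle to 22 mm above the underside; about 35 g. It lies flat, stud up. Origin: centre of the underside; z up along the stud. The two capsules are alike.
- capsule_b: Copper aneroid capsule: a flat ribbed disc, 44 mm across and 9 mm thick, with a round solid copper stud 12 mm across standing up from its middle to 22 mm above the underside; about 35 g. It lies flat, stud up. Origin: centre of the underside; z up along the stud. The two capsules are alike.
- movement_a: Brass gear movement of a gauge: a small open frame of two plates on pillars with a toothed wheel inside, 36 mm long (x) by 26 mm wide (y) by 16 mm high, a thin steel pointer arbor on top reaching 26 mm above the underside; about 45 g. It stands on its base plate, arbor up. The sides may be gripped anywhere over their height. Origin: centre of the underside, z up. The two movements are alike.
- movement_b: Brass gear movement of a gauge: a small open frame of two plates on pillars with a toothed wheel inside, 36 mm long (x) by 26 mm wide (y) by 16 mm high, a thin steel pointer arbor on top reaching 26 mm above the underside; about 45 g. It stands on its base plate, arbor up. The sides may be gripped anywhere over their height. Origin: centre of the underside, z up. The two movements are alike.
- puller: Brass pointer puller lying flat, 95 mm long along its x: a square grip body 14 mm wide and 14 mm high from x = -40 to +14 mm, then a yoke 26 mm wide with two jaws to x = +47 mm; a steel push button on the other end to x = -48 mm; about 110 g, balanced at about x = -4 mm. Origin: in the middle of its length, on the underside, so the grip body can be taken across y at x = -5 mm.
- capsule_tray: Low oak tray lined with dark felt, 104 mm (x) by 180 mm (y), walls 5 mm thick and 16 mm high, a cross wall 14 mm high in the middle making two bays, each 94 by 82 mm inside; bay centres at y = +44 mm and y = -44 mm, the bay floor 5 mm above the underside. Fixed for the run; rests on the worktop. Origin: centre of its underside, z up, x its short way, y its long way.
- wash_basket: Perforated bright steel wash basket, 110 mm (x) by 172 mm (y), walls 3 mm thick and 30 mm high with a wire rim (top of the wire at 32 mm) and a wire lug on each short end; one open space 104 by 166 mm inside, floor 3 mm above the underside. Fixed for the run; rests on the worktop. Origin: centre of its underside, z up, x its short way, y its long way.
- tool_tray: White enamelled steel tool tray with a thin dark rim, 88 mm (x) by 172 mm (y), walls 3 mm thick and 18 mm high (rim at 20 mm); one open space 82 by 166 mm inside, floor 3 mm above the underside. Fixed for the run; rests on the worktop. Origin: centre of its underside, z up, x its short way, y its long way.
- loupe: Steel eye loupe standing on its wide end: a short tapered tube, 33 mm across at the foot and 30 mm high. Not part of the job. Origin: centre of the underside.
- bead: Flat cobalt glass evil-eye bead, 34 mm across and 9 mm thick, white, pale blue and black rings on top. Not part of the job. Origin: centre of the underside.
There are look-alikes about, which are no part of the job. What is shaped like the movement_a but blue or green is not meant.

How it is judged:
At the end, for the whole second after the job is handed in: Each capsule flat, stud up, on the floor of its own bay of the oak tray; both movements upright on the floor of the basket; puller flat on the tool tray floor, within 0.6 rad of its long way; all within 4 mm of the floor height and 0.15 rad of level, released and at rest (((x of capsule_a in the frame of capsule_tray between -0.035 and 0.035 m and y of capsule_a in the frame of capsule_tray between 0.012 and 0.075 m and z of capsule_a in the frame of capsule_tray between 0.0012 and 0.0092 m and angle between each of capsule_a, capsule_b's own z axis and vertical below 0.15 rad and x of capsule_b in the frame of capsule_tray between -0.035 and 0.035 m and y of capsule_b in the frame of capsule_tray between -0.075 and -0.012 m and z of capsule_b in the frame of capsule_tray between 0.0012 and 0.0092 m) or (x of capsule_a in the frame of capsule_tray between -0.035 and 0.035 m and y of capsule_a in the frame of capsule_tray between -0.075 and -0.012 m and z of capsule_a in the frame of capsule_tray between 0.0012 and 0.0092 m and angle between each of capsule_a, capsule_b's own z axis and vertical below 0.15 rad and x of capsule_b in the frame of capsule_tray between -0.035 and 0.035 m and y of capsule_b in the frame of capsule_tray between 0.012 and 0.075 m and z of capsule_b in the frame of capsule_tray between 0.0012 and 0.0092 m)) and x of movement_a in the frame of wash_basket between -0.045 and 0.045 m and y of movement_a in the frame of wash_basket between -0.075 and 0.075 m and z of movement_a in the frame of wash_basket between -0.001 and 0.007 m and angle between each of movement_a, movement_b, puller's own z axis and vertical below 0.15 rad and x of movement_b in the frame of wash_basket between -0.045 and 0.045 m and y of movement_b in the frame of wash_basket between -0.075 and 0.075 m and z of movement_b in the frame of wash_basket between -0.001 and 0.007 m and x of puller in the frame of tool_tray between -0.038 and 0.038 m and y of puller in the frame of tool_tray between -0.06 and 0.06 m and z of puller in the frame of tool_tray between -0.001 and 0.007 m and angle between the x axis of puller and the y axis of tool_tray, either way round below 0.6 rad and linear speed of each of capsule_a, capsule_b, movement_a, movement_b, puller below 0.02 m/s and angular speed of each of capsule_a, capsule_b, movement_a, movement_b, puller below 0.2 rad/s and contact force between each of capsule_a, capsule_b, movement_a, movement_b, puller and the fingers below 0.05 N); the robot touches nothing.
It fails at once if the loupe or the bead is moved more than 20 mm (distance of any of loupe, bead from where it was at the start of the episode above 0.02 m).
It fails at once if a piece is let go and falls (faster than 0.75 m/s, a drop of about 30 mm) ((linear speed of capsule_a above 0.75 m/s and contact force between capsule_a and the arm below 0.01 N) or (linear speed of capsule_b above 0.75 m/s and contact force between capsule_b and the arm below 0.01 N) or (linear speed of movement_a above 0.75 m/s and contact force between movement_a and the arm below 0.01 N) or (linear speed of movement_b above 0.75 m/s and contact force between movement_b and the arm below 0.01 N) or (linear speed of puller above 0.75 m/s and contact force between puller and the arm below 0.01 N)).
It also fails if it takes over 112 s, if anything falls off the work surface, if the arm or the gripper's body presses on something with over 40 N, if the wrist force passes 120 N, or if a joint passes its speed limit or range.

## Working session

There is one attempt and no reset: what is moved stays moved. The work goes in short steps, Python scripts to look and compute and a tool call to move; the robot and the scene stay as the last step left them, time stands still between calls to the robot, and variables do not carry over. Pictures are saved under pics/ and viewed, at most 17 in all, crops included, and the job is handed in when it is done.

Besides the shell and the picture viewer there is one more tool, called after "Emit:" as name([rows], argument=value, ...), one row to a line, values as JSON. play_rows: Moves the arm, as the interface text tells. Shift numbers are shares of 0.1 m and turn numbers shares of 2 pi rad, none past 1 either way. Its arguments: {"type":"object","properties":{"plan":{"type":"array"},"newtons":{"type":"number"}},"required":["plan"]}

```bash
mkdir -p pics; ls; python3 - <<'E'
from bench import state, snapshot, calibration, manip
import cv2,numpy as np
s=state();print(s); print(manip.hold_point_z)
for n in("top","scene"):
    c=calibration(n);print(n,c)
    p,d=snapshot(n);cv2.imwrite(f"pics/{n}0.png",p[:,:,::-1]);np.save(f"{n}0.npy",d);np.save(f"{n}0p.npy",p)
E
```

```text
pics
{'clock': 0.0, 'qpos': array([-1.37199333e+00,  1.50975855e-01,  1.43802243e+00,  1.20502063e-05,
        1.55380650e+00, -1.34013142e-01]), 'dq': array([ 1.53867736e-04,  7.06729092e-04, -6.72439251e-05,  5.82003811e-04,
       -2.69163559e-03,  1.24563633e-04]), 'joint_efforts': array([ 1.31499030e-03, -7.13063478e+01, -5.70866346e+01, -1.16234569e-04,
        9.11863317e-03, -7.94989069e-05]), 'eef_pos': array([ 0.18778457, -0.54321097,  0.23068552]), 'tcp_rot': array([ 9.86185935e-01,  1.65640980e-01, -1.36091202e-05, -6.05946181e-04]), 'force': array([-0.05604443, -0.24499689, -0.73802046]), 'wrist_torque': array([-0.00503736, -0.02989147,  0.00926618]), 'finger_force': 0.0, 'grip_width': 0.08536151233371088}
0.0187
top {'intrinsics': array([[520.16786403,   0.        , 310.12197229],
       [  0.        , 520.16786403, 200.48279052],
       [  0.        ,   0.        ,   1.        ]]), 'xyz': array([ 0.36817939, -0.00823038,  1.21552868]), 'rotation': array([-0.70548194,  0.7058065 , -0.04177906,  0.04885612])}
scene {'intrinsics': array([[389.82292996,   0.        , 317.72964562],
       [  0.        , 389.82292996, 197.63738345],
       [  0.        ,   0.        ,   1.        ]]), 'xyz': array([1.20320451, 0.2173305 , 0.57755931]), 'rotation': array([ 0.50401581,  0.74000059, -0.36086021, -0.26104999])}
```

View pics/top0.png

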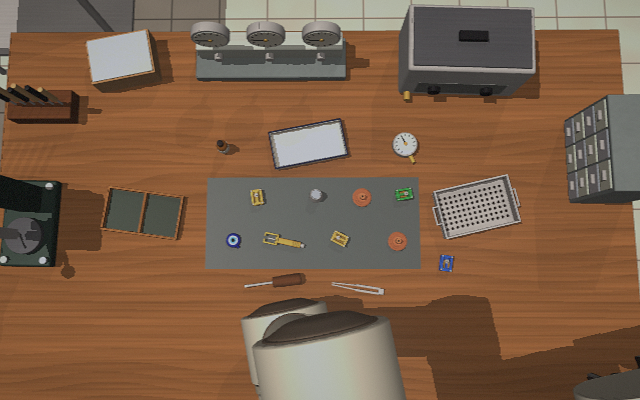

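View pics/scene0.png

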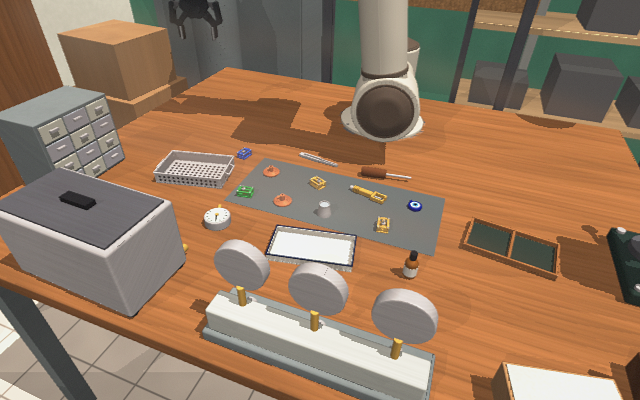

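The top view shows the movements at (257,197) and (340,239), the capsules at (362,197) and (397,241), and the puller at (283,241). The loupe is at (316,195) and the bead at (233,240). The oak tray is at (143,213), the basket at (477,207) and the tool tray at (308,143). The green part at (403,194) and the blue one at (446,263) are the look-alikes.

```bash
cat > h.py <<'E'
import cv2,numpy as np
from scipy.spatial.transform import Rotation as R
from bench import state, snapshot, calibration, manip
def ray(c,uv,z):
    uv=np.atleast_2d(np.float64(uv));K=c["intrinsics"]
    d=np.c_[(uv[:,0]-K[0,2])/K[0,0],(uv[:,1]-K[1,2])/K[1,1],np.ones(len(uv))]
    q=c["rotation"];r=(R.from_quat(q) if np.size(q)==4 else R.from_matrix(q)).apply(d)
    return (c["xyz"]+r*((z-c["xyz"][2])/r[:,2])[:,None])[:,:2]
def blobs(p,lo,hi,c,z,amin=40):
    m=cv2.inRange(cv2.cvtColor(p,cv2.COLOR_RGB2HSV),lo,hi)
    m=cv2.morphologyEx(m,cv2.MORPH_CLOSE,np.ones((5,5)))
    out=[]
    for k in cv2.findContours(m,cv2.RETR_EXTERNAL,cv2.CHAIN_APPROX_NONE)[0]:
        if cv2.contourArea(k)<amin: continue
        w=ray(c,k[:,0],z);r=cv2.minAreaRect((w*1000).astype(np.float32))
        out.append((cv2.boundingRect(k),r))
    return out
def show(o):
    for b,r in o: print(b,"ctr mm",np.round(r[0],1),"size",np.round(r[1],1),"ang",round(r[2],1))
E
python3 - <<'E'
from h import *
c=calibration("top");p=np.load("top0p.npy");d=np.load("top0.npy")
for uv in [(257,197),(340,239),(362,197),(397,241),(283,241),(316,195),(233,240),(143,213),(477,207),(308,143)]: print(uv,p[uv[1],uv[0]],cv2.cvtColor(p[uv[1]:uv[1]+1,uv[0]:uv[0]+1],cv2.COLOR_RGB2HSV)[0,0],ray(c,uv,0.01).round(3))
roi=p.copy();roi[:178]=0;roi[269:]=0;roi[:,:206]=0;roi[:,421:]=0
print("yellow");show(blobs(roi,(18,110,60),(35,255,255),c,.014))
print("copper");show(blobs(roi,(3,110,60),(15,255,255),c,.008))
cv2.imwrite("pics/crop0.png",cv2.resize(p[110:275,90:300,::-1],None,fx=3.6,fy=3.6,interpolation=cv2.INTER_CUBIC))
cv2.imwrite("pics/crop1.png",cv2.resize(p[110:275,310:525,::-1],None,fx=3.6,fy=3.6,interpolation=cv2.INTER_CUBIC))
E
```

```text
(257, 197) [166 144  71] [ 23 146 166] [[0.532 0.128]]
(340, 239) [186 159  77] [ 23 149 186] [[ 0.434 -0.065]]
(362, 197) [163 109  75] [ 12 138 163] [[ 0.532 -0.117]]
(397, 241) [163 111  76] [ 12 136 163] [[ 0.429 -0.197]]
(283, 241) [184 160  81] [ 23 143 184] [[0.429 0.067]]
(316, 195) [165 167 174] [113  13 174] [[ 0.537 -0.01 ]]
(233, 240) [47 38 32] [12 81 47] [[0.432 0.183]]
(143, 213) [68 45 28] [ 13 150  68] [[0.495 0.394]]
(477, 207) [146 141 134] [ 18  21 146] [[ 0.508 -0.384]]
(308, 143) [185 188 195] [111  13 195] [[0.661 0.009]]
yellow
(263, 232, 38, 16) ctr mm [430.4  69.1] size [84.7 25.3] ang 78.7
(331, 231, 17, 15) ctr mm [435.4 -62.6] size [35.  25.8] ang 63.3
(251, 189, 13, 17) ctr mm [531.9 128.5] size [37.1 26.4] ang 8.7
copper
(388, 232, 19, 19) ctr mm [ 429.8 -197.7] size [42.  41.3] ang 44.5
(353, 188, 18, 19) ctr mm [ 532.1 -116.4] size [39.8 42.6] ang 89.4
```

View pics/crop0.png

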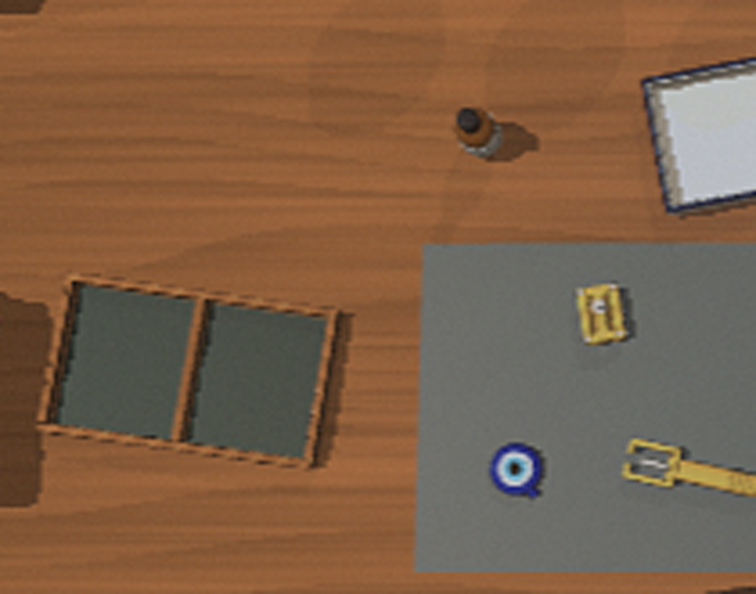

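View pics/crop1.png

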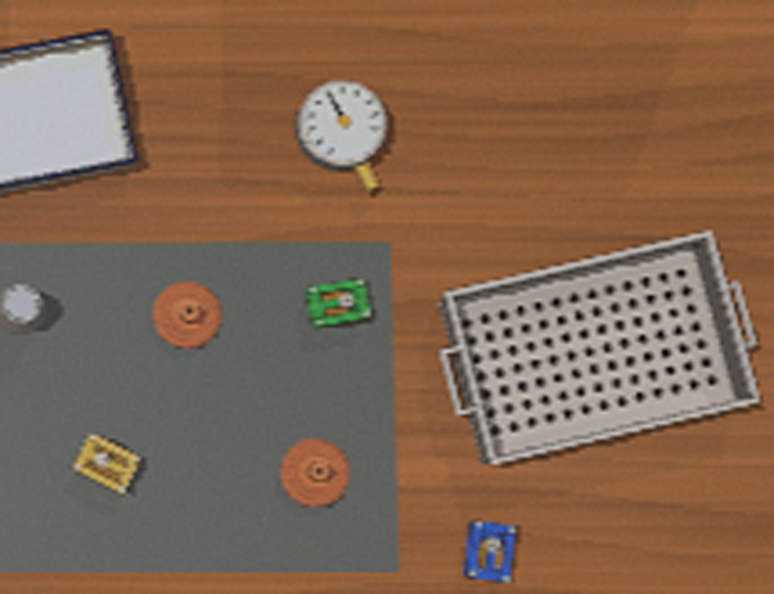

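The crops show the oak tray's rim corners at crop0 (70,276), (348,313), (316,467) and (40,427). The basket's rim corners are at crop1 (443,296), (712,233), (760,402) and (490,464). The tool tray's corners are at crop0 (642,80) and (668,213), and crop1 (108,31) and (138,162).

```bash
python3 - <<'E'
from h import *
c=calibration("top");d=np.load("top0.npy")
A=lambda P:[(90+x/3.6,110+y/3.6) for x,y in P]
B=lambda P:[(310+x/3.6,110+y/3.6) for x,y in P]
for n,q,z in [("oak",A([(70,276),(348,313),(316,467),(40,427)]),.016),("basket",B([(443,296),(712,233),(760,402),(490,464)]),.031),("tool",A([(642,80)])+B([(108,31),(138,162)])+A([(668,213)]),.02)]:
    w=ray(c,q,z)*1000;m=w.mean(0);l=(w[0]+w[3]-w[1]-w[2])/2;s=(w[0]+w[1]-w[2]-w[3])/2
    u=l/np.linalg.norm(l)
    print(n,m.round(1),"len",np.linalg.norm(l).round(1),np.linalg.norm(s).round(1),"long yaw",np.degrees(np.arctan2(l[1],l[0])).round(1),"short yaw",np.degrees(np.arctan2(s[1],s[0])).round(1),"+44:",(m+44*u).round(1),(m-44*u).round(1))
# depth check
for uv in [(300,225),(120,213),(310,143)]:
    K=c["intrinsics"];z=d[uv[1],uv[0]];v=np.array([(uv[0]-K[0,2])/K[0,0]*z,(uv[1]-K[1,2])/K[1,1]*z,z]);print((R.from_quat(c["rotation"]).apply(v)+c["xyz"]).round(4))
E
```

```text
oak [494.3 390.9] len 182.3 100.3 long yaw 82.1 short yaw -9.2 +44: [500.4 434.5] [488.2 347.3]
basket [ 506.2 -377.8] len 176.7 110.7 long yaw 103.0 short yaw 13.4 +44: [ 496.3 -334.9] [ 516.1 -420.6]
tool [657.1   8.6] len 172.9 90.1 long yaw 101.0 short yaw 11.8 +44: [648.7  51.8] [665.5 -34.6]
[0.4668 0.0276 0.0038]
[0.4954 0.4512 0.0026]
[0.6623 0.0042 0.0051]
```

Emit:
play_rows([
  [[0.3, 0.43, -0.12], [0, 0, 0], 0.4],
  [[0.605, 0.862, -0.25], [0, 0, 0], 0.4],
  [[0.605, 0.862, -0.25], [0, 0, 0], 0.4],
  [[0.605, 0.862, -0.25], [0, 0, 0], 0.4],
], newtons=40)

```text
clock: 0.5
eef_pos: [0.249, -0.4562, 0.2061]
tcp_rot: [0.986, 0.167, -0.0, -0.0]
force: [0.0, -0.9, -0.3]
grip_width: 0.0596
finger_force: 0.0
```

Emit:
play_rows([
  [[0.3, 0.43, -0.12], [0, 0, 0], 0.4],
  [[0.605, 0.862, -0.25], [0, 0, 0], 0.4],
  [[0.605, 0.862, -0.25], [0, 0, 0], 0.4],
  [[0.605, 0.862, -0.25], [0, 0, 0], 0.4],
])

```text
clock: 0.9
eef_pos: [0.3092, -0.371, 0.1813]
tcp_rot: [0.986, 0.166, -0.0, -0.0]
force: [-0.2, -0.5, -0.1]
grip_width: 0.0597
finger_force: 0.0
```

Emit:
play_rows([
  [[0.3, 0.43, -0.12], [0, 0, 0], 0.4],
  [[0.605, 0.862, -0.25], [0, 0, 0], 0.4],
  [[0.605, 0.862, -0.25], [0, 0, 0], 0.4],
  [[0.605, 0.862, -0.25], [0, 0, 0], 0.4],
])

```text
clock: 1.3
eef_pos: [0.3696, -0.2854, 0.1564]
tcp_rot: [0.986, 0.166, -0.0, 0.0]
force: [0.3, -0.5, 0.9]
grip_width: 0.0596
finger_force: 0.0
```

Emit:
play_rows([
  [[0.3, 0.43, -0.12], [0, 0, 0], 0.4],
  [[0.605, 0.862, -0.25], [0, 0, 0], 0.4],
  [[0.605, 0.862, -0.25], [0, 0, 0], 0.4],
  [[0.605, 0.862, -0.25], [0, 0, 0], 0.4],
  [[0.605, 0.862, -0.25], [0, 0, 0], -0.3],
  [[0.605, 0.862, -0.25], [0, 0, 0], -0.3],
  [[0.605, 0.862, -0.25], [0, 0, 0], -0.3],
])

```text
clock: 2.0
eef_pos: [0.4294, -0.2, 0.1316]
tcp_rot: [0.986, 0.165, 0.0, 0.0]
force: [-0.1, -0.6, -0.1]
grip_width: 0.03
finger_force: 0.0
```

```bash
cat > w.py <<'E'
from h import *
import sys
def look(name):
    s=state();c=calibration("wrist");p,d=snapshot("wrist")
    cv2.imwrite(f"pics/{name}.png",p[:,:,::-1])
    q=s["tcp_rot"];print("tcp mm",(s["eef_pos"]*1000).round(1),"psi",np.degrees(2*np.arctan2(q[1],q[0])).round(2),"w",round(s["grip_width"],4),"F",s["force"].round(2),"t",round(s["clock"],2),"cam",c["xyz"].round(3))
    print("yellow z14");show(blobs(p,(18,110,60),(35,255,255),c,.015,400))
    print("copper z8");show(blobs(p,(3,110,60),(15,255,255),c,.008,400))
    return p,d,c
if __name__=="__main__": look(sys.argv[1])
E
python3 w.py w1
```

```text
tcp mm [ 429.4 -200.   131.6] psi 18.96 w 0.03 F [-0.09 -0.55 -0.07] t 2.0 cam [ 0.508 -0.174  0.276]
yellow z14
(155, 113, 53, 49) ctr mm [439.3 -64.7] size [39.2 31.6] ang 63.1
(0, 60, 86, 66) ctr mm [434.8  53.9] size [72.5 30.2] ang 83.2
copper z8
(400, 341, 52, 59) ctr mm [ 241.  -399.9] size [121.7  24.5] ang 56.2
(187, 341, 52, 59) ctr mm [ 159.7 -160.9] size [ 24.9 122. ] ang 72.3
(294, 166, 46, 43) ctr mm [ 432.7 -197.6] size [43.  44.3] ang 18.9
(0, 150, 359, 212) ctr mm [295.  -58.7] size [254.8 440.8] ang 21.6
(239, 18, 53, 59) ctr mm [ 535.1 -117. ] size [43.9 43.2] ang 84.1
(317, 0, 323, 400) ctr mm [ 426.6 -402.8] size [562.6 286.2] ang 38.7
```

View pics/w1.png

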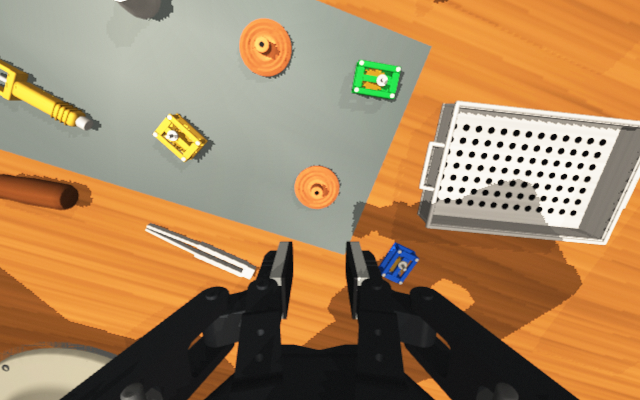

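The wrist view shows the capsules at (317,187) and (265,45). The first one is straight below the gripper, and the measurements agree with the top view to within 3 mm.

Emit:
play_rows([
  [[0.02, 0.02, -0.3], [0, 0, 0], -0.3],
  [[0.02, 0.02, -0.6], [0, 0, 0], -0.3],
  [[0.02, 0.02, -0.8], [0, 0, 0], -0.3],
  [[0.02, 0.02, -0.9], [0, 0, 0], -0.3],
  [[0.02, 0.02, -0.9], [0, 0, 0], -0.3],
])

```text
clock: 2.55
eef_pos: [0.4313, -0.1967, 0.0405]
tcp_rot: [0.986, 0.165, -0.001, -0.001]
force: [-0.6, 0.5, 0.4]
grip_width: 0.0298
finger_force: 0.0
```

Emit:
play_rows([
  [[0, 0, -0.1], [0, 0, 0], -0.3],
  [[0, 0, -0.2], [0, 0, 0], -0.3],
  [[0, 0, -0.28], [0, 0, 0], -0.3],
  [[0, 0, -0.28], [0, 0, 0], -0.3],
  [[0, 0, -0.28], [0, 0, 0], -1],
  [[0, 0, -0.28], [0, 0, 0], -1],
  [[0, 0, -0.28], [0, 0, 0], -1],
  [[0, 0, -0.28], [0, 0, 0], -1],
  [[0, 0, -0.28], [0, 0, 0], -1],
], newtons=40)

```text
clock: 3.45
eef_pos: [0.432, -0.1967, 0.0135]
tcp_rot: [0.986, 0.166, 0.0, 0.0]
force: [-0.1, 1.0, 2.5]
grip_width: 0.0093
finger_force: 39.2
```

Emit:
play_rows([
  [[0, 0, 0.1], [0, 0, 0], -1],
  [[0, 0, 0.3], [0, 0, 0], -1],
  [[0, 0, 0.55], [0, 0, 0], -1],
  [[0, 0, 0.75], [0, 0, 0], -1],
  [[0, 0, 0.85], [0, 0, 0], -1],
  [[0, 0, 0.85], [0, 0, 0], -1],
])

```text
clock: 4.05
eef_pos: [0.4323, -0.1969, 0.0996]
tcp_rot: [0.986, 0.166, 0.001, 0.001]
force: [0.5, -1.1, -0.5]
grip_width: 0.009
finger_force: 39.0
```

```bash
python3 w.py w2; python3 -c "
import cv2;p=cv2.imread('pics/w2.png');cv2.imwrite('pics/w2c.png',cv2.resize(p[130:330,200:460],None,fx=2,fy=2))"
```

```text
tcp mm [ 432.3 -196.9   99.6] psi 19.07 w 0.009 F [ 0.46 -1.06 -0.53] t 4.05 cam [ 0.51  -0.171  0.244]
yellow z14
(136, 119, 60, 55) ctr mm [439.5 -64.8] size [39.3 32.2] ang 63.2
(0, 88, 58, 46) ctr mm [428.5  39.6] size [43.1 21.2] ang 79.8
copper z8
(231, 12, 60, 66) ctr mm [ 535.1 -116.8] size [43.2 44.1] ang 19.1
(0, 0, 640, 400) ctr mm [ 409.4 -226.2] size [389.6 723.3] ang 16.0
```

View pics/w2c.png

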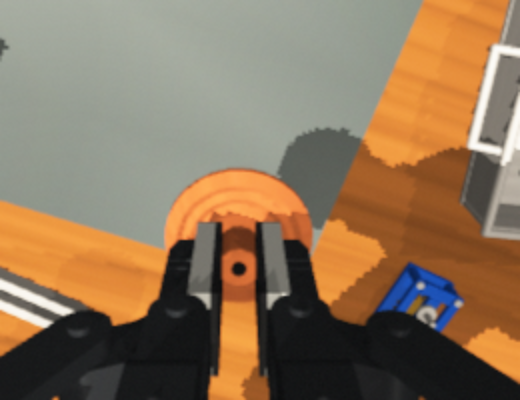

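The capsule at crop (240,240) is held level by its stud. Next is the carry to the nearer oak bay.

Emit:
play_rows([
  [[0.02, 0.2, 0], [0, 0, 0], -1],
  [[0.05, 0.5, 0], [0, 0, 0], -1],
  [[0.08, 0.8, 0], [0, 0, 0], -1],
  [[0.093, 0.907, 0], [0, 0, 0], -1],
  [[0.093, 0.907, 0], [0, 0, 0], -1],
])

```text
clock: 4.6
eef_pos: [0.4409, -0.1048, 0.0974]
tcp_rot: [0.986, 0.167, -0.001, -0.0]
force: [0.4, 0.3, -0.4]
grip_width: 0.0093
finger_force: 39.1
```

Emit:
play_rows([
  [[0.02, 0.2, 0], [0, 0, 0], -1],
  [[0.05, 0.5, 0], [0, 0, 0], -1],
  [[0.08, 0.8, 0], [0, 0, 0], -1],
  [[0.093, 0.907, 0], [0, 0, 0], -1],
  [[0.093, 0.907, 0], [0, 0, 0], -1],
])

```text
clock: 5.1
eef_pos: [0.4505, -0.015, 0.0979]
tcp_rot: [0.986, 0.166, -0.0, -0.0]
force: [0.3, 0.4, -0.2]
grip_width: 0.009
finger_force: 39.1
```

Emit:
play_rows([
  [[0.02, 0.2, 0], [0, 0, 0], -1],
  [[0.05, 0.5, 0], [0, 0, 0], -1],
  [[0.08, 0.8, 0], [0, 0, 0], -1],
  [[0.093, 0.907, 0], [0, 0, 0], -1],
  [[0.093, 0.907, 0], [0, 0, 0], -1],
])

```text
clock: 5.6
eef_pos: [0.4599, 0.0753, 0.098]
tcp_rot: [0.986, 0.166, -0.0, 0.0]
force: [0.0, 0.2, -0.9]
grip_width: 0.0094
finger_force: 39.1
```

Emit:
play_rows([
  [[0.02, 0.2, 0], [0, 0, 0], -1],
  [[0.05, 0.5, 0], [0, 0, 0], -1],
  [[0.08, 0.8, 0], [0, 0, 0], -1],
  [[0.093, 0.907, 0], [0, 0, 0], -1],
  [[0.093, 0.907, 0], [0, 0, 0], -1],
])

```text
clock: 6.1
eef_pos: [0.4693, 0.1658, 0.098]
tcp_rot: [0.986, 0.166, -0.0, 0.0]
force: [0.0, -0.3, -1.4]
grip_width: 0.0094
finger_force: 39.2
```

Emit:
play_rows([
  [[0.02, 0.2, 0], [0, 0, 0], -1],
  [[0.05, 0.5, 0], [0, 0, 0], -1],
  [[0.08, 0.8, 0], [0, 0, 0], -1],
  [[0.093, 0.907, 0], [0, 0, 0], -1],
  [[0.093, 0.907, 0], [0, 0, 0], -1],
])

```text
clock: 6.6
eef_pos: [0.4786, 0.2563, 0.098]
tcp_rot: [0.986, 0.166, -0.0, 0.0]
force: [-0.0, -0.6, -0.4]
grip_width: 0.0095
finger_force: 39.2
```

Emit:
play_rows([
  [[0.02, 0.2, 0], [0, 0, 0], -1],
  [[0.05, 0.5, 0], [0, 0, 0], -1],
  [[0.08, 0.8, 0], [0, 0, 0], -1],
  [[0.093, 0.907, 0], [0, 0, 0], -1],
  [[0.093, 0.907, 0], [0, 0, 0], -1],
  [[0.093, 0.907, 0], [0, 0, 0], -1],
])

```text
clock: 7.2
eef_pos: [0.4878, 0.346, 0.0981]
tcp_rot: [0.986, 0.165, -0.0, 0.0]
force: [-0.5, -0.1, -0.6]
grip_width: 0.0087
finger_force: 39.2
```

```bash
python3 w.py w3
```

```text
tcp mm [487.8 346.   98.1] psi 19.04 w 0.0087 F [-0.46 -0.13 -0.57] t 7.2 cam [0.566 0.372 0.242]
yellow z14
(512, 303, 79, 55) ctr mm [435.3  75.6] size [98.6 27.6] ang 76.8
(304, 281, 31, 68) ctr mm [378.5 306.9] size [80.6 30.7] ang 19.0
(356, 240, 43, 52) ctr mm [449.  276.8] size [54.4 36.3] ang 52.9
(536, 207, 56, 47) ctr mm [535.1 133.8] size [39.8 40. ] ang 9.4
(0, 0, 640, 400) ctr mm [481.5 438.8] size [300.7 668.1] ang 43.9
copper z8
(539, 34, 101, 56) ctr mm [660.2 189.3] size [35.8 73.2] ang 32.7
(0, 0, 431, 347) ctr mm [449.3 427.3] size [348.7 218. ] ang 85.3
```

View pics/w3.png

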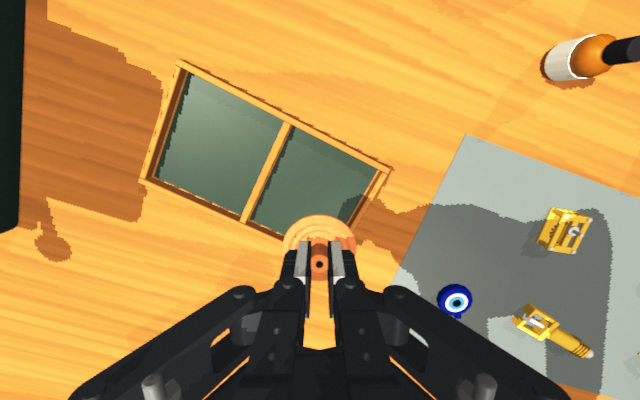

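The oak tray's corners are at (180,62), (390,170) and (145,180), and the held capsule at (319,240) is set to come down into the right-hand bay. I'll lower it.

Emit:
play_rows([
  [[0, 0, -0.2], [0, 0, 0], -1],
  [[0, 0, -0.4], [0, 0, 0], -1],
  [[0, 0, -0.6], [0, 0, 0], -1],
  [[0, 0, -0.7], [0, 0, 0], -1],
  [[0, 0, -0.75], [0, 0, 0], -1],
  [[0, 0, -0.78], [0, 0, 0], -1],
  [[0, 0, -0.79], [0, 0, 0], -1],
  [[0, 0, -0.79], [0, 0, 0], -1],
])

```text
clock: 8.05
eef_pos: [0.4879, 0.3476, 0.0198]
tcp_rot: [0.986, 0.166, 0.0, -0.0]
force: [0.5, -0.7, -0.5]
grip_width: 0.0091
finger_force: 39.2
```

Emit:
play_rows([
  [[0, 0, -0.01], [0, 0, 0], -1],
  [[0, 0, -0.01], [0, 0, 0], -1],
])

```text
clock: 8.25
eef_pos: [0.4878, 0.3477, 0.0186]
tcp_rot: [0.986, 0.166, 0.0, -0.0]
force: [-1.0, -0.3, -0.1]
grip_width: 0.0092
finger_force: 39.3
```

Emit:
play_rows([
  [[0, 0, -0.01], [0, 0, 0], -1],
  [[0, 0, -0.01], [0, 0, 0], -1],
  [[0, 0, -0.01], [0, 0, 0], -1],
])

```text
clock: 8.55
eef_pos: [0.4878, 0.3478, 0.0184]
tcp_rot: [0.986, 0.166, 0.0, -0.0]
force: [-4.4, -2.9, 15.0]
grip_width: 0.0092
finger_force: 40.6
```

Emit:
play_rows([
  [[0, 0, -0.01], [0, 0, 0], -1],
  [[0, 0, -0.01], [0, 0, 0], -1],
  [[0, 0, -0.01], [0, 0, 0], -1],
])

```text
clock: 8.85
eef_pos: [0.4879, 0.3478, 0.0183]
tcp_rot: [0.986, 0.166, 0.001, -0.0]
force: [-9.5, -5.7, 26.4]
grip_width: 0.0089
finger_force: 41.9
```

The capsule made contact at z = 18.4 mm. I'll relax, release it and go to the second capsule.

Emit:
play_rows([
  [[0, 0, 0.015], [0, 0, 0], -1],
  [[0, 0, 0.015], [0, 0, 0], -0.3],
  [[0, 0, 0.015], [0, 0, 0], -0.3],
  [[0, 0, 0.015], [0, 0, 0], -0.3],
  [[0, 0, 0.2], [0, 0, 0], -0.3],
  [[0, 0, 0.5], [0, 0, 0], -0.3],
  [[0, 0, 0.8], [0, 0, 0], -0.3],
  [[0, 0, 0.8], [0, 0, 0], -0.3],
])

```text
clock: 9.65
eef_pos: [0.4892, 0.3484, 0.1002]
tcp_rot: [0.986, 0.166, 0.003, -0.001]
force: [-0.5, -0.2, 0.2]
grip_width: 0.0305
finger_force: 0.0
```

Emit:
play_rows([
  [[0.05, -0.5, 0], [0, 0, 0], -0.3],
  [[0.092, -0.929, 0], [0, 0, 0], -0.3],
  [[0.092, -0.929, 0], [0, 0, 0], -0.3],
])

```text
clock: 9.95
eef_pos: [0.497, 0.2509, 0.0956]
tcp_rot: [0.986, 0.164, -0.0, 0.001]
force: [0.3, 1.2, 0.9]
grip_width: 0.0303
finger_force: 0.0
```

Emit:
play_rows([
  [[0.05, -0.5, 0], [0, 0, 0], -0.3],
  [[0.092, -0.929, 0], [0, 0, 0], -0.3],
  [[0.092, -0.929, 0], [0, 0, 0], -0.3],
])

```text
clock: 10.25
eef_pos: [0.5063, 0.1581, 0.0957]
tcp_rot: [0.986, 0.164, -0.0, 0.0]
force: [0.5, 0.1, -0.5]
grip_width: 0.03
finger_force: 0.0
```

Emit:
play_rows([
  [[0.05, -0.5, 0], [0, 0, 0], -0.3],
  [[0.092, -0.929, 0], [0, 0, 0], -0.3],
  [[0.092, -0.929, 0], [0, 0, 0], -0.3],
])

```text
clock: 10.55
eef_pos: [0.5155, 0.0655, 0.0958]
tcp_rot: [0.986, 0.164, -0.0, 0.0]
force: [-0.8, 0.1, 0.3]
grip_width: 0.0299
finger_force: 0.0
```

Emit:
play_rows([
  [[0.05, -0.5, 0], [0, 0, 0], -0.3],
  [[0.092, -0.929, 0], [0, 0, 0], -0.3],
  [[0.092, -0.929, 0], [0, 0, 0], -0.3],
])

```text
clock: 10.85
eef_pos: [0.5249, -0.0273, 0.0958]
tcp_rot: [0.986, 0.164, -0.0, 0.0]
force: [0.7, 0.5, -0.1]
grip_width: 0.0297
finger_force: 0.0
```

Emit:
play_rows([
  [[0.05, -0.5, 0], [0, 0, 0], -0.3],
  [[0.092, -0.929, 0], [0, 0, 0], -0.3],
  [[0.092, -0.929, 0], [0, 0, 0], -0.3],
  [[0.092, -0.929, 0], [0, 0, 0], -0.3],
  [[0.092, -0.929, 0], [0, 0, 0], -0.3],
  [[0.092, -0.929, 0], [0, 0, 0], -0.3],
])

```text
clock: 11.45
eef_pos: [0.5337, -0.1156, 0.0962]
tcp_rot: [0.986, 0.166, -0.0, -0.0]
force: [-0.3, 1.1, -0.6]
grip_width: 0.0295
finger_force: 0.0
```

```bash
python3 w.py w4
```

```text
tcp mm [ 533.7 -115.6   96.2] psi 19.15 w 0.0295 F [-0.34  1.15 -0.56] t 11.45 cam [ 0.612 -0.089  0.241]
yellow z14
(207, 253, 50, 42) ctr mm [441.5 -63.3] size [37.4 36. ] ang 63.1
(32, 204, 108, 66) ctr mm [437.3  66.2] size [89.1 35. ] ang 77.9
(0, 78, 48, 54) ctr mm [536.3 123.2] size [38.1 35.7] ang 9.5
copper z8
(540, 370, 100, 30) ctr mm [ 427.4 -472.9] size [ 38.6 127.4] ang 12.8
(187, 365, 48, 35) ctr mm [291.8 -71.6] size [19.8 68.7] ang 68.0
(400, 342, 25, 41) ctr mm [ 393.4 -266.6] size [58.9 19.7] ang 55.2
(0, 268, 172, 132) ctr mm [283.8  66.1] size [161.2 183. ] ang 89.5
(294, 177, 51, 49) ctr mm [ 535.4 -116.3] size [44.1 43.6] ang 19.2
(0, 0, 640, 313) ctr mm [ 562.1 -143.3] size [266.6 528.6] ang 19.2
```

Emit:
play_rows([
  [[0, 0, -0.3], [0, 0, 0], -0.3],
  [[0, 0, -0.6], [0, 0, 0], -0.3],
  [[0, 0, -0.75], [0, 0, 0], -0.3],
  [[0, 0, -0.82], [0, 0, 0], -0.3],
  [[0, 0, -0.82], [0, 0, 0], -0.3],
  [[0, 0, -0.82], [0, 0, 0], -1],
  [[0, 0, -0.82], [0, 0, 0], -1],
  [[0, 0, -0.82], [0, 0, 0], -1],
  [[0, 0, -0.82], [0, 0, 0], -1],
  [[0, 0, -0.82], [0, 0, 0], -1],
])

```text
clock: 12.5
eef_pos: [0.5342, -0.117, 0.0153]
tcp_rot: [0.986, 0.166, 0.001, 0.0]
force: [-0.7, 2.1, 7.4]
grip_width: 0.0088
finger_force: 39.4
```

Emit:
play_rows([
  [[0, 0, 0.1], [0, 0, 0], -1],
  [[0, 0, 0.3], [0, 0, 0], -1],
  [[0, 0, 0.55], [0, 0, 0], -1],
  [[0, 0, 0.75], [0, 0, 0], -1],
  [[0, 0, 0.85], [0, 0, 0], -1],
  [[0, 0, 0.85], [0, 0, 0], -1],
])

```text
clock: 13.1
eef_pos: [0.5342, -0.1172, 0.1008]
tcp_rot: [0.986, 0.166, 0.001, 0.001]
force: [0.1, -1.1, -0.3]
grip_width: 0.0085
finger_force: 39.0
```

Emit:
play_rows([
  [[-0.02, 0.2, 0], [0, 0, 0], -1],
  [[-0.03, 0.5, 0], [0, 0, 0], -1],
  [[-0.05, 0.8, 0], [0, 0, 0], -1],
  [[-0.056, 0.917, 0], [0, 0, 0], -1],
  [[-0.056, 0.917, 0], [0, 0, 0], -1],
])

```text
clock: 13.6
eef_pos: [0.5276, -0.0241, 0.0985]
tcp_rot: [0.986, 0.167, -0.001, -0.0]
force: [-0.4, 0.1, -0.7]
grip_width: 0.0088
finger_force: 39.1
```

Emit:
play_rows([
  [[-0.02, 0.2, 0], [0, 0, 0], -1],
  [[-0.03, 0.5, 0], [0, 0, 0], -1],
  [[-0.05, 0.8, 0], [0, 0, 0], -1],
  [[-0.056, 0.917, 0], [0, 0, 0], -1],
  [[-0.056, 0.917, 0], [0, 0, 0], -1],
])

```text
clock: 14.1
eef_pos: [0.5224, 0.0668, 0.0989]
tcp_rot: [0.986, 0.166, -0.0, -0.0]
force: [0.1, -1.2, -0.9]
grip_width: 0.009
finger_force: 39.1
```

Emit:
play_rows([
  [[-0.02, 0.2, 0], [0, 0, 0], -1],
  [[-0.03, 0.5, 0], [0, 0, 0], -1],
  [[-0.05, 0.8, 0], [0, 0, 0], -1],
  [[-0.056, 0.917, 0], [0, 0, 0], -1],
  [[-0.056, 0.917, 0], [0, 0, 0], -1],
])

```text
clock: 14.6
eef_pos: [0.517, 0.1581, 0.099]
tcp_rot: [0.986, 0.166, -0.0, 0.0]
force: [0.3, 0.5, -1.2]
grip_width: 0.0092
finger_force: 39.1
```

Emit:
play_rows([
  [[-0.02, 0.2, 0], [0, 0, 0], -1],
  [[-0.03, 0.5, 0], [0, 0, 0], -1],
  [[-0.05, 0.8, 0], [0, 0, 0], -1],
  [[-0.056, 0.917, 0], [0, 0, 0], -1],
  [[-0.056, 0.917, 0], [0, 0, 0], -1],
])

```text
clock: 15.1
eef_pos: [0.5115, 0.2496, 0.099]
tcp_rot: [0.986, 0.166, -0.0, 0.0]
force: [1.0, 0.2, -0.6]
grip_width: 0.0089
finger_force: 39.1
```

Emit:
play_rows([
  [[-0.02, 0.2, 0], [0, 0, 0], -1],
  [[-0.03, 0.5, 0], [0, 0, 0], -1],
  [[-0.05, 0.8, 0], [0, 0, 0], -1],
  [[-0.056, 0.917, 0], [0, 0, 0], -1],
  [[-0.056, 0.917, 0], [0, 0, 0], -1],
])

```text
clock: 15.6
eef_pos: [0.5059, 0.3412, 0.099]
tcp_rot: [0.986, 0.166, -0.0, 0.0]
force: [0.3, -0.1, 0.6]
grip_width: 0.0087
finger_force: 39.2
```

Emit:
play_rows([
  [[-0.02, 0.2, 0], [0, 0, 0], -1],
  [[-0.03, 0.5, 0], [0, 0, 0], -1],
  [[-0.05, 0.8, 0], [0, 0, 0], -1],
  [[-0.056, 0.917, 0], [0, 0, 0], -1],
  [[-0.056, 0.917, 0], [0, 0, 0], -1],
  [[-0.056, 0.917, 0], [0, 0, 0], -1],
])

```text
clock: 16.2
eef_pos: [0.5005, 0.4317, 0.0991]
tcp_rot: [0.986, 0.165, -0.0, 0.0]
force: [0.1, 0.3, -0.6]
grip_width: 0.0092
finger_force: 39.2
```

```bash
python3 w.py w5|head -1
```

```text
tcp mm [500.5 431.7  99.1] psi 19.04 w 0.0092 F [ 0.12  0.31 -0.57] t 16.2 cam [0.579 0.458 0.243]
```

View pics/w5.png

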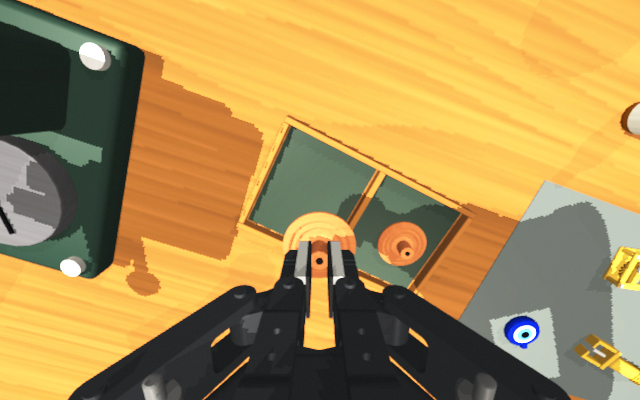

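The first capsule sits flat in its bay at (403,245), and the second is over the other bay at (319,240).

Emit:
play_rows([
  [[0, 0, -0.2], [0, 0, 0], -1],
  [[0, 0, -0.4], [0, 0, 0], -1],
  [[0, 0, -0.6], [0, 0, 0], -1],
  [[0, 0, -0.7], [0, 0, 0], -1],
  [[0, 0, -0.75], [0, 0, 0], -1],
  [[0, 0, -0.78], [0, 0, 0], -1],
  [[0, 0, -0.78], [0, 0, 0], -1],
  [[0, 0, -0.78], [0, 0, 0], -1],
])

```text
clock: 17.05
eef_pos: [0.5003, 0.4334, 0.0221]
tcp_rot: [0.986, 0.166, 0.0, -0.0]
force: [0.3, 0.3, -0.2]
grip_width: 0.0091
finger_force: 39.2
```

Emit:
play_rows([
  [[0, 0, -0.01], [0, 0, 0], -1],
  [[0, 0, -0.01], [0, 0, 0], -1],
  [[0, 0, -0.01], [0, 0, 0], -1],
])

```text
clock: 17.35
eef_pos: [0.5, 0.4333, 0.0204]
tcp_rot: [0.986, 0.166, 0.0, -0.0]
force: [-0.5, -0.2, 1.2]
grip_width: 0.0089
finger_force: 39.2
```

Emit:
play_rows([
  [[0, 0, -0.01], [0, 0, 0], -1],
  [[0, 0, -0.01], [0, 0, 0], -1],
  [[0, 0, -0.01], [0, 0, 0], -1],
])

```text
clock: 17.65
eef_pos: [0.5001, 0.4334, 0.0203]
tcp_rot: [0.986, 0.166, 0.0, -0.0]
force: [-4.3, -3.0, 11.3]
grip_width: 0.0086
finger_force: 40.4
```

Emit:
play_rows([
  [[0, 0, 0.01], [0, 0, 0], -1],
  [[0, 0, 0.01], [0, 0, 0], -0.3],
  [[0, 0, 0.01], [0, 0, 0], -0.3],
  [[0, 0, 0.01], [0, 0, 0], -0.3],
  [[0, 0, 0.2], [0, 0, 0], -0.3],
  [[0, 0, 0.5], [0, 0, 0], -0.3],
  [[0, 0, 0.8], [0, 0, 0], -0.3],
  [[0, 0, 0.8], [0, 0, 0], -0.3],
])

```text
clock: 18.45
eef_pos: [0.5015, 0.4343, 0.1037]
tcp_rot: [0.986, 0.166, 0.003, -0.001]
force: [-0.4, 0.2, 0.9]
grip_width: 0.0299
finger_force: 0.0
```

Emit:
play_rows([
  [[0.04, -0.4, 0], [0, 0, 0], 0.4],
  [[0.085, -0.762, 0], [0, 0, 0], 0.4],
  [[0.085, -0.762, 0], [0, 0, 0], 0.4],
])

```text
clock: 18.75
eef_pos: [0.5089, 0.3538, 0.0989]
tcp_rot: [0.986, 0.164, -0.0, 0.001]
force: [-1.3, 1.1, -0.7]
grip_width: 0.0601
finger_force: 0.0
```

Emit:
play_rows([
  [[0.04, -0.4, 0], [0, 0, 0], 0.4],
  [[0.085, -0.762, 0], [0, 0, 0], 0.4],
  [[0.085, -0.762, 0], [0, 0, 0], 0.4],
])

```text
clock: 19.05
eef_pos: [0.5174, 0.2779, 0.0989]
tcp_rot: [0.986, 0.164, -0.0, 0.0]
force: [0.0, 1.5, 0.3]
grip_width: 0.0599
finger_force: 0.0
```

Emit:
play_rows([
  [[0.04, -0.4, 0], [0, 0, -0.014], 0.4],
  [[0.085, -0.762, 0], [0, 0, -0.028], 0.4],
  [[0.085, -0.762, 0], [0, 0, -0.028], 0.4],
  [[0.085, -0.762, 0], [0, 0, -0.028], 0.4],
])

```text
clock: 19.45
eef_pos: [0.5257, 0.2047, 0.0991]
tcp_rot: [0.997, 0.078, 0.0, -0.0]
force: [-1.1, 1.2, 0.1]
grip_width: 0.0602
finger_force: 0.0
```

Emit:
play_rows([
  [[0.04, -0.4, 0], [0, 0, 0], 0.4],
  [[0.085, -0.762, 0], [0, 0, 0], 0.4],
  [[0.085, -0.762, 0], [0, 0, 0], 0.4],
  [[0.085, -0.762, 0], [0, 0, 0], 0.4],
  [[0.085, -0.762, 0], [0, 0, 0], 0.4],
])

```text
clock: 19.95
eef_pos: [0.534, 0.1298, 0.0992]
tcp_rot: [0.997, 0.079, -0.0, -0.0]
force: [0.4, 0.8, 1.1]
grip_width: 0.0598
finger_force: 0.0
```

```bash
python3 w.py w6
```

```text
tcp mm [534.  129.8  99.2] psi 9.07 w 0.0598 F [0.39 0.75 1.05] t 19.95 cam [0.616 0.142 0.244]
yellow z14
(317, 280, 70, 45) ctr mm [438.4  77.3] size [74.4 32.5] ang 77.9
(303, 180, 32, 45) ctr mm [536.2 129.6] size [40.2 26.3] ang 8.1
copper z8
(563, 360, 77, 40) ctr mm [ 364.5 -222. ] size [62.1 81.5] ang 27.1
(420, 360, 47, 40) ctr mm [348.6 -43.6] size [58.9 55.7] ang 9.5
(163, 347, 56, 53) ctr mm [306.5 227.6] size [ 44.2 100.2] ang 66.4
(0, 0, 640, 400) ctr mm [544.2 231.4] size [330.5 697.4] ang 31.9
```

View pics/w6.png

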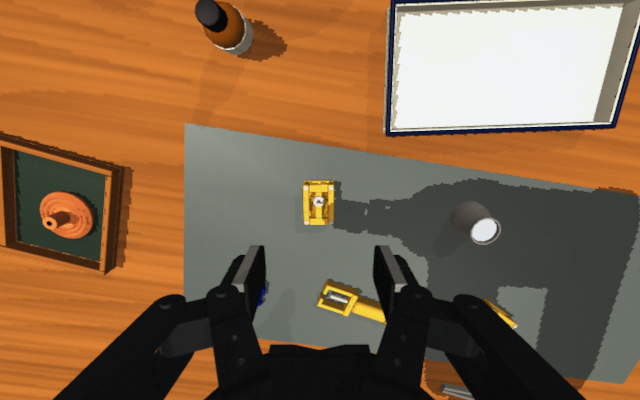

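The movement at (318,203) is centred between the pads and aligned with them. I'll grasp it.

Emit:
play_rows([
  [[0, 0, -0.3], [0, 0, 0], 0.4],
  [[0, 0, -0.6], [0, 0, 0], 0.4],
  [[0, 0, -0.8], [0, 0, 0], 0.4],
  [[0, 0, -0.9], [0, 0, 0], 0.4],
  [[0, 0, -0.95], [0, 0, 0], 0.4],
  [[0, 0, -0.95], [0, 0, 0], 0.4],
  [[0, 0, -0.95], [0, 0, 0], -1],
  [[0, 0, -0.95], [0, 0, 0], -1],
  [[0, 0, -0.95], [0, 0, 0], -1],
  [[0, 0, -0.95], [0, 0, 0], -1],
  [[0, 0, -0.95], [0, 0, 0], -1],
  [[0, 0, -0.95], [0, 0, 0], -1],
])

```text
clock: 21.2
eef_pos: [0.5346, 0.1285, 0.0053]
tcp_rot: [0.997, 0.078, 0.001, -0.0]
force: [-0.9, 0.4, 6.4]
grip_width: 0.0246
finger_force: 39.7
```

Emit:
play_rows([
  [[0, 0, 0.1], [0, 0, 0], -1],
  [[0, 0, 0.3], [0, 0, 0], -1],
  [[0, 0, 0.55], [0, 0, 0], -1],
  [[0, 0, 0.75], [0, 0, 0], -1],
  [[0, 0, 0.95], [0, 0, 0], -1],
  [[0, 0, 0.95], [0, 0, 0], -1],
])

```text
clock: 21.8
eef_pos: [0.5353, 0.1286, 0.1028]
tcp_rot: [0.997, 0.078, 0.002, -0.0]
force: [-0.5, 0.3, -0.4]
grip_width: 0.025
finger_force: 39.5
```

Emit:
play_rows([
  [[0, -0.2, 0], [0, 0, 0.01], -1],
  [[-0.02, -0.5, 0], [0, 0, 0.022], -1],
  [[-0.03, -0.8, 0], [0, 0, 0.035], -1],
  [[-0.032, -0.908, 0], [0, 0, 0.0435], -1],
  [[-0.032, -0.908, 0], [0, 0, 0.0435], -1],
])

```text
clock: 22.3
eef_pos: [0.5306, 0.0364, 0.0991]
tcp_rot: [0.977, 0.213, -0.0, -0.0]
force: [0.4, 0.1, -0.4]
grip_width: 0.0246
finger_force: 39.5
```

Emit:
play_rows([
  [[0, -0.2, 0], [0, 0, 0.01], -1],
  [[-0.02, -0.5, 0], [0, 0, 0.022], -1],
  [[-0.03, -0.8, 0], [0, 0, 0.035], -1],
  [[-0.032, -0.908, 0], [0, 0, 0.0435], -1],
  [[-0.032, -0.908, 0], [0, 0, 0.0435], -1],
])

```text
clock: 22.8
eef_pos: [0.5276, -0.0537, 0.0991]
tcp_rot: [0.939, 0.344, -0.0, -0.0]
force: [-0.4, -0.4, 0.0]
grip_width: 0.0248
finger_force: 39.6
```

Emit:
play_rows([
  [[0, -0.2, 0], [0, 0, 0.01], -1],
  [[-0.02, -0.5, 0], [0, 0, 0.022], -1],
  [[-0.03, -0.8, 0], [0, 0, 0.035], -1],
  [[-0.032, -0.908, 0], [0, 0, 0.0435], -1],
  [[-0.032, -0.908, 0], [0, 0, 0.0435], -1],
])

```text
clock: 23.3
eef_pos: [0.5245, -0.144, 0.0991]
tcp_rot: [0.884, 0.468, -0.0, -0.0]
force: [0.7, 1.0, 0.3]
grip_width: 0.0249
finger_force: 39.6
```

Emit:
play_rows([
  [[0, -0.2, 0], [0, 0, 0.01], -1],
  [[-0.02, -0.5, 0], [0, 0, 0.022], -1],
  [[-0.03, -0.8, 0], [0, 0, 0.035], -1],
  [[-0.032, -0.908, 0], [0, 0, 0.0435], -1],
  [[-0.032, -0.908, 0], [0, 0, 0.0435], -1],
])

```text
clock: 23.8
eef_pos: [0.5215, -0.2344, 0.099]
tcp_rot: [0.812, 0.584, -0.0, -0.0]
force: [0.9, 0.1, -0.2]
grip_width: 0.0247
finger_force: 39.6
```

Emit:
play_rows([
  [[0, -0.2, 0], [0, 0, 0.01], -1],
  [[-0.02, -0.5, 0], [0, 0, 0.022], -1],
  [[-0.03, -0.8, 0], [0, 0, 0.035], -1],
  [[-0.032, -0.908, 0], [0, 0, 0.0435], -1],
  [[-0.032, -0.908, 0], [0, 0, 0.0435], -1],
])

```text
clock: 24.3
eef_pos: [0.5184, -0.325, 0.099]
tcp_rot: [0.725, 0.689, 0.0, -0.0]
force: [1.1, 0.6, -0.1]
grip_width: 0.0249
finger_force: 39.6
```

Emit:
play_rows([
  [[0, -0.2, 0], [0, 0, 0.01], -1],
  [[-0.02, -0.5, 0], [0, 0, 0.022], -1],
  [[-0.03, -0.8, 0], [0, 0, 0.035], -1],
  [[-0.032, -0.908, 0], [0, 0, 0.0435], -1],
  [[-0.032, -0.908, 0], [0, 0, 0.0435], -1],
  [[-0.032, -0.908, 0], [0, 0, 0.0435], -1],
])

```text
clock: 24.9
eef_pos: [0.5154, -0.4145, 0.0992]
tcp_rot: [0.624, 0.781, 0.0, -0.0]
force: [0.3, 0.1, -0.6]
grip_width: 0.0246
finger_force: 39.6
```

```bash
python3 w.py w7|head -1
```

```text
tcp mm [ 515.4 -414.5   99.2] psi 102.77 w 0.0246 F [ 0.35  0.12 -0.64] t 24.9 cam [ 0.498 -0.335  0.244]
```

View pics/w7.png

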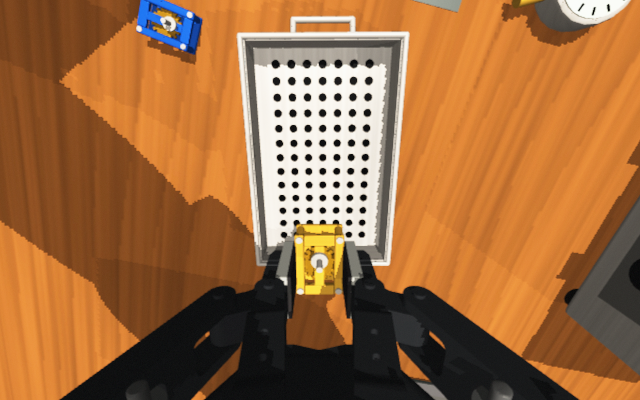

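The movement at (319,260) is aligned with the basket, whose near rim runs from (258,265) to (388,265). I'll lower it.

Emit:
play_rows([
  [[0, 0, -0.2], [0, 0, 0], -1],
  [[0, 0, -0.4], [0, 0, 0], -1],
  [[0, 0, -0.6], [0, 0, 0], -1],
  [[0, 0, -0.75], [0, 0, 0], -1],
  [[0, 0, -0.83], [0, 0, 0], -1],
  [[0, 0, -0.88], [0, 0, 0], -1],
  [[0, 0, -0.89], [0, 0, 0], -1],
  [[0, 0, -0.89], [0, 0, 0], -1],
])

```text
clock: 25.75
eef_pos: [0.5151, -0.4165, 0.0108]
tcp_rot: [0.623, 0.782, -0.0, 0.0]
force: [0.9, 0.1, 0.6]
grip_width: 0.0249
finger_force: 39.6
```

Emit:
play_rows([
  [[0, 0, -0.01], [0, 0, 0], -1],
  [[0, 0, -0.01], [0, 0, 0], -1],
  [[0, 0, -0.01], [0, 0, 0], -1],
])

```text
clock: 26.05
eef_pos: [0.5149, -0.4164, 0.0096]
tcp_rot: [0.623, 0.782, -0.0, 0.0]
force: [-0.5, 0.2, 0.2]
grip_width: 0.0249
finger_force: 39.6
```

Emit:
play_rows([
  [[0, 0, -0.01], [0, 0, 0], -1],
  [[0, 0, -0.01], [0, 0, 0], -1],
  [[0, 0, -0.01], [0, 0, 0], -1],
])

```text
clock: 26.35
eef_pos: [0.5149, -0.4164, 0.0084]
tcp_rot: [0.623, 0.782, -0.0, 0.0]
force: [0.4, -0.7, -0.4]
grip_width: 0.0248
finger_force: 39.7
```

Emit:
play_rows([
  [[0, 0, -0.008], [0, 0, 0], -1],
  [[0, 0, -0.008], [0, 0, 0], -1],
  [[0, 0, -0.005], [0, 0, 0], 0],
  [[0, 0, 0], [0, 0, 0], 0],
  [[0, 0, 0], [0, 0, 0], 0],
  [[0, 0, 0.2], [0, 0, 0], 0],
  [[0, 0, 0.5], [0, 0, 0], 0],
  [[0, 0, 0.9], [0, 0, 0], 0],
  [[0, 0, 0.9], [0, 0, 0], 0],
])

```text
clock: 27.25
eef_pos: [0.5164, -0.4179, 0.104]
tcp_rot: [0.623, 0.782, -0.001, 0.004]
force: [0.5, -0.7, 0.3]
grip_width: 0.0429
finger_force: 0.0
```

Emit:
play_rows([
  [[-0.09, 0.44, 0], [0, 0, -0.014], 0.4],
  [[-0.195, 0.881, 0], [0, 0, -0.0274], 0.4],
  [[-0.195, 0.881, 0], [0, 0, -0.0274], 0.4],
])

```text
clock: 27.55
eef_pos: [0.4943, -0.324, 0.0979]
tcp_rot: [0.688, 0.726, 0.0, -0.001]
force: [0.8, -0.4, -0.4]
grip_width: 0.0597
finger_force: 0.0
```

Emit:
play_rows([
  [[-0.09, 0.44, 0], [0, 0, -0.014], 0.4],
  [[-0.195, 0.881, 0], [0, 0, -0.0274], 0.4],
  [[-0.195, 0.881, 0], [0, 0, -0.0274], 0.4],
])

```text
clock: 27.85
eef_pos: [0.4749, -0.2364, 0.0981]
tcp_rot: [0.748, 0.664, 0.0, -0.001]
force: [1.5, 0.0, 0.2]
grip_width: 0.0597
finger_force: 0.0
```

Emit:
play_rows([
  [[-0.09, 0.44, 0], [0, 0, -0.014], 0.4],
  [[-0.195, 0.881, 0], [0, 0, -0.0274], 0.4],
  [[-0.195, 0.881, 0], [0, 0, -0.0274], 0.4],
])

```text
clock: 28.15
eef_pos: [0.4554, -0.1488, 0.0982]
tcp_rot: [0.802, 0.597, 0.0, -0.001]
force: [0.8, 0.2, 0.5]
grip_width: 0.0601
finger_force: 0.0
```

Emit:
play_rows([
  [[-0.09, 0.44, 0], [0, 0, -0.014], 0.4],
  [[-0.195, 0.881, 0], [0, 0, -0.0274], 0.4],
  [[-0.195, 0.881, 0], [0, 0, -0.0274], 0.4],
  [[-0.195, 0.881, 0], [0, 0, -0.0274], 0.4],
  [[-0.195, 0.881, 0], [0, 0, -0.0274], 0.4],
])

```text
clock: 28.65
eef_pos: [0.4374, -0.0649, 0.0983]
tcp_rot: [0.85, 0.527, 0.0, 0.0]
force: [-0.1, -0.5, 0.3]
grip_width: 0.0597
finger_force: 0.0
```

```bash
python3 w.py w8
```

```text
tcp mm [437.4 -64.9  98.3] psi 63.54 w 0.0597 F [-0.13 -0.46  0.29] t 28.65 cam [0.475 0.008 0.243]
yellow z14
(302, 178, 32, 45) ctr mm [438.9 -62.2] size [39.9 26.4] ang 62.5
(194, 0, 64, 113) ctr mm [432.4  64.7] size [77.8 27.6] ang 76.8
copper z8
(164, 347, 55, 53) ctr mm [ 226.2 -194. ] size [98.7 43.9] ang 31.1
(255, 252, 71, 102) ctr mm [ 339.7 -151.7] size [128.7  63.7] ang 89.6
(438, 0, 202, 400) ctr mm [ 618.2 -206.3] size [464.8 139.5] ang 83.4
(0, 0, 261, 400) ctr mm [246.5 -42.3] size [427.5 225.9] ang 43.8
```

View pics/w8.png

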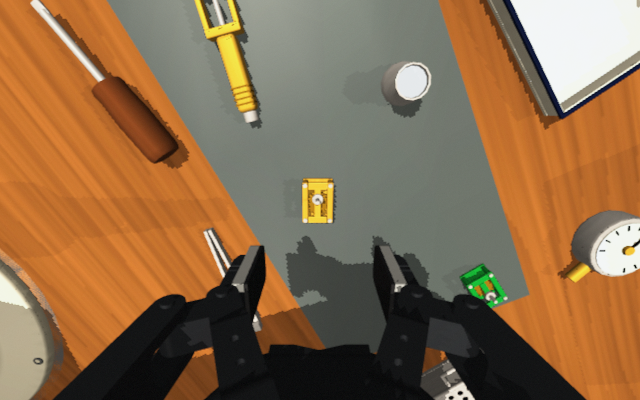

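The movement at (318,201) is centred and aligned, with nothing near the fingers.

Emit:
play_rows([
  [[0, 0.01, -0.3], [0, 0, 0], 0.4],
  [[0, 0.01, -0.6], [0, 0, 0], 0.4],
  [[0, 0.01, -0.8], [0, 0, 0], 0.4],
  [[0, 0.01, -0.9], [0, 0, 0], 0.4],
  [[0, 0.01, -0.94], [0, 0, 0], 0.4],
  [[0, 0.01, -0.94], [0, 0, 0], 0.4],
  [[0, 0.01, -0.94], [0, 0, 0], -1],
  [[0, 0.01, -0.94], [0, 0, 0], -1],
  [[0, 0.01, -0.94], [0, 0, 0], -1],
  [[0, 0.01, -0.94], [0, 0, 0], -1],
  [[0, 0.01, -0.94], [0, 0, 0], -1],
  [[0, 0.01, -0.94], [0, 0, 0], -1],
])

```text
clock: 29.9
eef_pos: [0.4373, -0.0631, 0.0052]
tcp_rot: [0.85, 0.526, 0.0, 0.001]
force: [-2.0, -0.6, 6.9]
grip_width: 0.025
finger_force: 39.4
```

Emit:
play_rows([
  [[0, 0, 0.1], [0, 0, 0], -1],
  [[0, 0, 0.3], [0, 0, 0], -1],
  [[0, 0, 0.55], [0, 0, 0], -1],
  [[0, 0, 0.75], [0, 0, 0], -1],
  [[0, 0, 0.95], [0, 0, 0], -1],
  [[0, 0, 0.95], [0, 0, 0], -1],
])

```text
clock: 30.5
eef_pos: [0.438, -0.0632, 0.1025]
tcp_rot: [0.85, 0.526, 0.001, 0.002]
force: [-0.3, -0.3, -0.2]
grip_width: 0.0252
finger_force: 39.7
```

Emit:
play_rows([
  [[0.04, -0.2, 0], [0, 0, 0.008], -1],
  [[0.1, -0.5, 0], [0, 0, 0.018], -1],
  [[0.17, -0.8, 0], [0, 0, 0.03], -1],
  [[0.2, -0.925, 0], [0, 0, 0.0366], -1],
  [[0.2, -0.925, 0], [0, 0, 0.0366], -1],
])

```text
clock: 31.0
eef_pos: [0.4568, -0.1567, 0.099]
tcp_rot: [0.785, 0.62, -0.0, -0.0]
force: [0.3, -0.4, -0.7]
grip_width: 0.0252
finger_force: 39.7
```

Emit:
play_rows([
  [[0.04, -0.2, 0], [0, 0, 0.008], -1],
  [[0.1, -0.5, 0], [0, 0, 0.018], -1],
  [[0.17, -0.8, 0], [0, 0, 0.03], -1],
  [[0.2, -0.925, 0], [0, 0, 0.0366], -1],
  [[0.2, -0.925, 0], [0, 0, 0.0366], -1],
])

```text
clock: 31.5
eef_pos: [0.4768, -0.2484, 0.099]
tcp_rot: [0.709, 0.706, -0.0, -0.0]
force: [-0.1, -0.2, 0.1]
grip_width: 0.0249
finger_force: 39.7
```

Emit:
play_rows([
  [[0.04, -0.2, 0], [0, 0, 0.008], -1],
  [[0.1, -0.5, 0], [0, 0, 0.018], -1],
  [[0.17, -0.8, 0], [0, 0, 0.03], -1],
  [[0.2, -0.925, 0], [0, 0, 0.0366], -1],
  [[0.2, -0.925, 0], [0, 0, 0.0366], -1],
  [[0.2, -0.925, 0], [0, 0, 0.0366], -1],
  [[0.2, -0.925, 0], [0, 0, 0.0366], -1],
])

```text
clock: 32.2
eef_pos: [0.4968, -0.339, 0.0994]
tcp_rot: [0.623, 0.782, 0.0, -0.0]
force: [-0.3, -0.3, -1.0]
grip_width: 0.0247
finger_force: 39.7
```

Emit:
play_rows([
  [[0, 0, -0.2], [0, 0, 0], -1],
  [[0, 0, -0.4], [0, 0, 0], -1],
  [[0, 0, -0.5], [0, 0, 0], -1],
  [[0, 0, -0.5], [0, 0, 0], -1],
])

```text
clock: 32.6
eef_pos: [0.4963, -0.3393, 0.0482]
tcp_rot: [0.622, 0.783, 0.0, -0.001]
force: [-0.4, 0.7, 0.2]
grip_width: 0.0251
finger_force: 39.7
```

```bash
python3 w.py w9|head -1
```

```text
tcp mm [ 496.3 -339.3   48.2] psi 103.01 w 0.0251 F [-0.37  0.67  0.23] t 32.6 cam [ 0.479 -0.26   0.193]
```

View pics/w9.png

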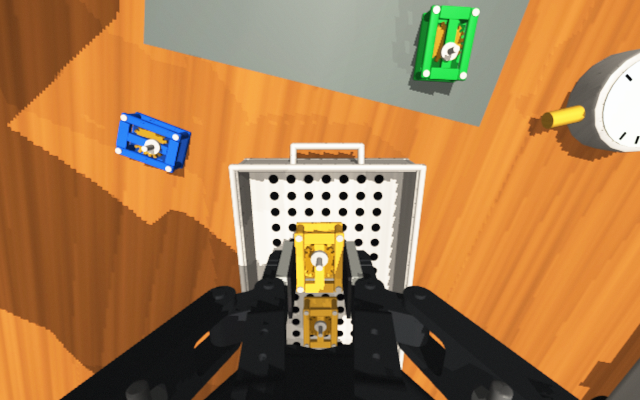

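The first movement stands upright at (319,322), and the second at (319,258) is well clear of it. I'll set it down.

Emit:
play_rows([
  [[0, 0, -0.15], [0, 0, 0], -1],
  [[0, 0, -0.28], [0, 0, 0], -1],
  [[0, 0, -0.36], [0, 0, 0], -1],
  [[0, 0, -0.38], [0, 0, 0], -1],
  [[0, 0, -0.38], [0, 0, 0], -1],
])

```text
clock: 33.15
eef_pos: [0.4967, -0.3404, 0.0109]
tcp_rot: [0.622, 0.783, -0.0, -0.0]
force: [0.1, -0.3, -0.8]
grip_width: 0.0246
finger_force: 39.7
```

Emit:
play_rows([
  [[0, 0, -0.01], [0, 0, 0], -1],
  [[0, 0, -0.018], [0, 0, 0], -1],
  [[0, 0, -0.018], [0, 0, 0], -1],
])

```text
clock: 33.45
eef_pos: [0.4969, -0.3405, 0.0097]
tcp_rot: [0.622, 0.783, -0.0, 0.0]
force: [0.3, 0.1, -0.9]
grip_width: 0.0249
finger_force: 39.7
```

Emit:
play_rows([
  [[0, 0, -0.01], [0, 0, 0], -1],
  [[0, 0, -0.015], [0, 0, 0], -1],
  [[0, 0, -0.015], [0, 0, 0], -1],
  [[0, 0, -0.01], [0, 0, 0], 0],
  [[0, 0, -0.005], [0, 0, 0], 0],
  [[0, 0, -0.005], [0, 0, 0], 0],
  [[0, 0, 0.2], [0, 0, 0], 0],
  [[0, 0, 0.5], [0, 0, 0], 0],
  [[0, 0, 0.9], [0, 0, 0], 0],
  [[0, 0, 0.9], [0, 0, 0], 0],
])

```text
clock: 34.45
eef_pos: [0.4985, -0.3419, 0.1048]
tcp_rot: [0.622, 0.783, -0.0, 0.004]
force: [0.6, -1.0, -0.3]
grip_width: 0.0425
finger_force: 0.0
```

Emit:
play_rows([
  [[-0.07, 0.4, 0], [0, 0, -0.007], 0.4],
  [[-0.132, 0.803, 0], [0, 0, -0.0139], 0.4],
  [[-0.132, 0.803, 0], [0, 0, -0.0139], 0.4],
])

```text
clock: 34.75
eef_pos: [0.4829, -0.2565, 0.0993]
tcp_rot: [0.656, 0.755, 0.0, -0.001]
force: [0.2, 0.3, -0.6]
grip_width: 0.0598
finger_force: 0.0
```

Emit:
play_rows([
  [[-0.07, 0.4, 0], [0, 0, -0.007], 0.4],
  [[-0.132, 0.803, 0], [0, 0, -0.0139], 0.4],
  [[-0.132, 0.803, 0], [0, 0, -0.0139], 0.4],
])

```text
clock: 35.05
eef_pos: [0.4697, -0.1766, 0.0993]
tcp_rot: [0.688, 0.726, 0.0, -0.0]
force: [-0.3, -1.4, 0.0]
grip_width: 0.0596
finger_force: 0.0
```

Emit:
play_rows([
  [[-0.07, 0.4, 0], [0, 0, -0.007], 0.4],
  [[-0.132, 0.803, 0], [0, 0, -0.0139], 0.4],
  [[-0.132, 0.803, 0], [0, 0, -0.0139], 0.4],
])

```text
clock: 35.35
eef_pos: [0.4566, -0.0966, 0.0994]
tcp_rot: [0.719, 0.695, 0.0, -0.0]
force: [0.3, 0.0, 0.7]
grip_width: 0.0596
finger_force: 0.0
```

Emit:
play_rows([
  [[-0.07, 0.4, 0], [0, 0, -0.007], 0.4],
  [[-0.132, 0.803, 0], [0, 0, -0.0139], 0.4],
  [[-0.132, 0.803, 0], [0, 0, -0.0139], 0.4],
])

```text
clock: 35.65
eef_pos: [0.4436, -0.0165, 0.0994]
tcp_rot: [0.748, 0.663, 0.0, -0.0]
force: [0.6, -0.8, -0.8]
grip_width: 0.06
finger_force: 0.0
```

Emit:
play_rows([
  [[-0.07, 0.4, 0], [0, 0, -0.007], 0.4],
  [[-0.132, 0.803, 0], [0, 0, -0.0139], 0.4],
  [[-0.132, 0.803, 0], [0, 0, -0.0139], 0.4],
  [[-0.132, 0.803, 0], [0, 0, -0.0139], 0.4],
  [[-0.132, 0.803, 0], [0, 0, -0.0139], 0.4],
])

```text
clock: 36.15
eef_pos: [0.4313, 0.0601, 0.0994]
tcp_rot: [0.777, 0.629, -0.0, 0.0]
force: [-0.2, -0.0, -0.4]
grip_width: 0.0598
finger_force: 0.0
```

```bash
python3 w.py w10
```

```text
tcp mm [431.3  60.1  99.4] psi 78.01 w 0.0598 F [-0.19 -0.04 -0.44] t 36.15 cam [0.449 0.14  0.244]
yellow z14
(301, 140, 33, 99) ctr mm [432.6  70.2] size [86.8 26.1] ang 76.9
copper z8
(164, 347, 55, 53) ctr mm [ 257.9 -119.6] size [99.4 43.8] ang 45.2
(253, 260, 39, 94) ctr mm [354.3 -43. ] size [110.5  34. ] ang 89.0
(487, 0, 153, 400) ctr mm [643.6 -38.6] size [139.3 455.1] ang 7.9
(0, 0, 261, 378) ctr mm [253.2  79.1] size [347.8 240. ] ang 86.5
```

View pics/w10.png

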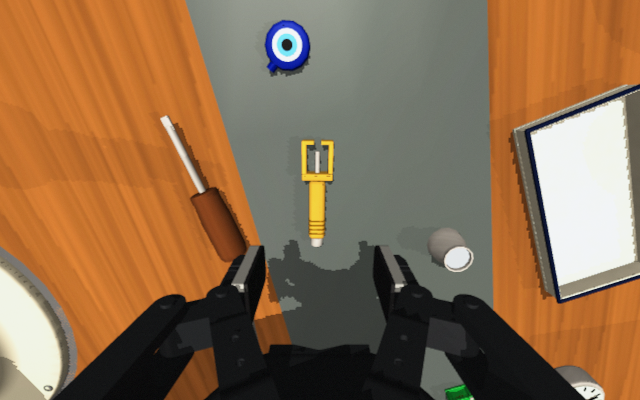

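The puller spans (301,140) to (334,247), centred and aligned. The screwdriver handle at (218,225) stays clear once the fingers are narrowed.

Emit:
play_rows([
  [[0, 0.015, -0.3], [0, 0, 0], 0.05],
  [[0, 0.015, -0.6], [0, 0, 0], 0.05],
  [[0, 0.015, -0.8], [0, 0, 0], 0.05],
  [[0, 0.015, -0.9], [0, 0, 0], 0.05],
  [[0, 0.015, -0.95], [0, 0, 0], 0.05],
  [[0, 0.015, -0.95], [0, 0, 0], 0.05],
  [[0, 0.015, -0.95], [0, 0, 0], -1],
  [[0, 0.015, -0.95], [0, 0, 0], -1],
  [[0, 0.015, -0.95], [0, 0, 0], -1],
  [[0, 0.015, -0.95], [0, 0, 0], -1],
  [[0, 0.015, -0.95], [0, 0, 0], -1],
  [[0, 0.015, -0.95], [0, 0, 0], -1],
], newtons=60)

```text
clock: 37.4
eef_pos: [0.4314, 0.0625, 0.0055]
tcp_rot: [0.777, 0.629, 0.0, 0.001]
force: [-2.4, -1.1, 8.6]
grip_width: 0.0119
finger_force: 58.9
```

Emit:
play_rows([
  [[0, 0, 0.1], [0, 0, 0], -1],
  [[0, 0, 0.3], [0, 0, 0], -1],
  [[0, 0, 0.55], [0, 0, 0], -1],
  [[0, 0, 0.75], [0, 0, 0], -1],
  [[0, 0, 0.95], [0, 0, 0], -1],
  [[0, 0, 0.95], [0, 0, 0], -1],
])

```text
clock: 38.0
eef_pos: [0.4321, 0.0626, 0.1025]
tcp_rot: [0.777, 0.629, 0.002, 0.001]
force: [0.7, 0.1, -2.2]
grip_width: 0.0119
finger_force: 59.2
```

Emit:
play_rows([
  [[0.2, -0.05, 0], [0, 0, 0.006], -1],
  [[0.4, -0.1, 0], [0, 0, 0.012], -1],
  [[0.6, -0.16, 0], [0, 0, 0.018], -1],
  [[0.753, -0.196, 0], [0, 0, 0.0222], -1],
  [[0.753, -0.196, 0], [0, 0, 0.0222], -1],
])

```text
clock: 38.5
eef_pos: [0.5071, 0.0426, 0.0988]
tcp_rot: [0.731, 0.682, -0.0, -0.0]
force: [-1.3, -0.2, -1.1]
grip_width: 0.0118
finger_force: 59.2
```

Emit:
play_rows([
  [[0.2, -0.05, 0], [0, 0, 0.006], -1],
  [[0.4, -0.1, 0], [0, 0, 0.012], -1],
  [[0.6, -0.16, 0], [0, 0, 0.018], -1],
  [[0.753, -0.196, 0], [0, 0, 0.0222], -1],
  [[0.753, -0.196, 0], [0, 0, 0.0222], -1],
])

```text
clock: 39.0
eef_pos: [0.5819, 0.0231, 0.0988]
tcp_rot: [0.682, 0.731, -0.0, -0.0]
force: [-0.7, -0.2, -0.6]
grip_width: 0.012
finger_force: 59.2
```

Emit:
play_rows([
  [[0.2, -0.05, 0], [0, 0, 0.006], -1],
  [[0.4, -0.1, 0], [0, 0, 0.012], -1],
  [[0.6, -0.16, 0], [0, 0, 0.018], -1],
  [[0.753, -0.196, 0], [0, 0, 0.0222], -1],
  [[0.753, -0.196, 0], [0, 0, 0.0222], -1],
  [[0.753, -0.196, 0], [0, 0, 0.0222], -1],
  [[0.753, -0.196, 0], [0, 0, 0.0222], -1],
])

```text
clock: 39.7
eef_pos: [0.6557, 0.0042, 0.0995]
tcp_rot: [0.63, 0.777, -0.0, -0.0]
force: [0.0, 1.0, -0.9]
grip_width: 0.0119
finger_force: 59.3
```

```bash
python3 w.py w11|head -1
```

```text
tcp mm [655.7   4.2  99.5] psi 101.94 w 0.0119 F [ 0.    0.98 -0.89] t 39.7 cam [0.64  0.084 0.244]
```

View pics/w11.png

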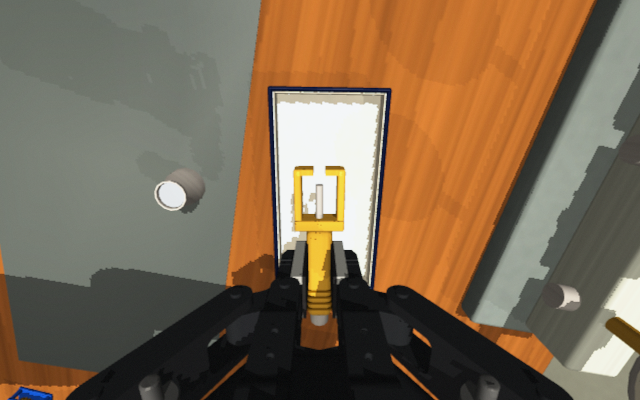

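The puller (295–344, 165–325) lies lengthwise in line with the tray, whose rim corners are at (268,88) and (391,88). I'll lower it with a 2 mm shift.

Emit:
play_rows([
  [[0.02, 0, -0.2], [0, 0, 0], -1],
  [[0.02, 0, -0.4], [0, 0, 0], -1],
  [[0.02, 0, -0.6], [0, 0, 0], -1],
  [[0.02, 0, -0.75], [0, 0, 0], -1],
  [[0.02, 0, -0.84], [0, 0, 0], -1],
  [[0.02, 0, -0.88], [0, 0, 0], -1],
  [[0.02, 0, -0.89], [0, 0, 0], -1],
  [[0.02, 0, -0.89], [0, 0, 0], -1],
])

```text
clock: 40.55
eef_pos: [0.659, 0.0038, 0.0111]
tcp_rot: [0.63, 0.777, 0.0, 0.0]
force: [0.5, -1.5, -0.9]
grip_width: 0.0121
finger_force: 59.3
```

Emit:
play_rows([
  [[0, 0, -0.01], [0, 0, 0], -1],
  [[0, 0, -0.015], [0, 0, 0], -1],
  [[0, 0, -0.015], [0, 0, 0], -1],
])

```text
clock: 40.85
eef_pos: [0.6588, 0.0038, 0.0092]
tcp_rot: [0.629, 0.777, 0.0, 0.0]
force: [0.2, 0.1, -1.2]
grip_width: 0.0114
finger_force: 59.3
```

Emit:
play_rows([
  [[0, 0, -0.01], [0, 0, 0], -1],
  [[0, 0, -0.01], [0, 0, 0], -1],
  [[0, 0, -0.007], [0, 0, 0], -0.2],
  [[0, 0, 0], [0, 0, 0], -0.2],
  [[0, 0, 0], [0, 0, 0], -0.2],
  [[0, 0, 0.2], [0, 0, 0], -0.2],
  [[0, 0, 0.5], [0, 0, 0], -0.2],
  [[0, 0, 0.9], [0, 0, 0], -0.2],
  [[0, 0, 0.9], [0, 0, 0], -0.2],
])

```text
clock: 41.75
eef_pos: [0.6609, 0.0036, 0.1047]
tcp_rot: [0.629, 0.777, 0.002, 0.003]
force: [0.1, -0.0, -0.0]
grip_width: 0.0344
finger_force: 0.0
```

Emit:
play_rows([
  [[-0.9, 0, 0.4], [0, 0, 0], -0.2],
  [[-0.9, 0, 0.8], [0, 0, 0], -0.2],
  [[-0.9, 0, 0.9], [0, 0, 0], -0.2],
  [[-0.9, 0, 0.9], [0, 0, 0], -0.2],
])

```text
clock: 42.15
eef_pos: [0.5688, 0.0037, 0.1936]
tcp_rot: [0.629, 0.777, 0.002, 0.003]
force: [0.1, -1.0, 0.3]
grip_width: 0.0344
finger_force: 0.0
```

Emit:
play_rows([
  [[-0.9, 0, 0.4], [0, 0, 0], -0.2],
  [[-0.9, 0, 0.6], [0, 0, 0], -0.2],
  [[-0.9, 0, 0.6], [0, 0, 0], -0.2],
  [[-0.9, 0, 0.6], [0, 0, 0], -0.2],
])

```text
clock: 42.55
eef_pos: [0.4788, 0.0037, 0.2499]
tcp_rot: [0.63, 0.777, 0.001, 0.001]
force: [0.3, 0.2, -1.2]
grip_width: 0.0341
finger_force: 0.0
```

Emit:
play_rows([
  [[-0.9, 0, 0], [0, 0, 0], -0.2],
  [[-0.9, 0, 0], [0, 0, 0], -0.2],
  [[-0.9, 0, 0], [0, 0, 0], -0.2],
  [[-0.9, 0, 0], [0, 0, 0], -0.2],
  [[-0.9, 0, 0], [0, 0, 0], -0.2],
])

```text
clock: 43.05
eef_pos: [0.3897, 0.0037, 0.2482]
tcp_rot: [0.629, 0.777, -0.0, -0.001]
force: [0.3, -0.2, 0.3]
grip_width: 0.034
finger_force: 0.0
```

```bash
python3 - <<'E'
from h import *
s=state();print(s["eef_pos"],s["clock"])
p,d=snapshot("top");c=calibration("top")
q,_=snapshot("scene")
a=cv2.resize(p[105:275,90:530],None,fx=1.8,fy=1.8,interpolation=cv2.INTER_CUBIC)
b=cv2.resize(q[130:290,140:580],None,fx=1.8,fy=1.8,interpolation=cv2.INTER_CUBIC)
cv2.imwrite("pics/end.png",np.vstack([a,b])[:600,:,::-1])
show(blobs(p,(18,110,60),(35,255,255),c,.017))
show(blobs(p[:, :],(3,110,100),(15,255,255),c,.013,100)) if 0 else None
E
```

```text
[0.38973153 0.00367012 0.24822426] 43.05
(450, 206, 18, 14) ctr mm [ 494.8 -339.5] size [25.7 39.9] ang 14.0
(483, 198, 19, 14) ctr mm [ 513.1 -416.3] size [25.4 41.2] ang 11.3
(290, 139, 36, 15) ctr mm [655.2  10.3] size [24.8 83.9] ang 12.7
(404, 91, 6, 10) ctr mm [ 774.6 -225.6] size [11.9 22.4] ang 88.7
```

View pics/end.png

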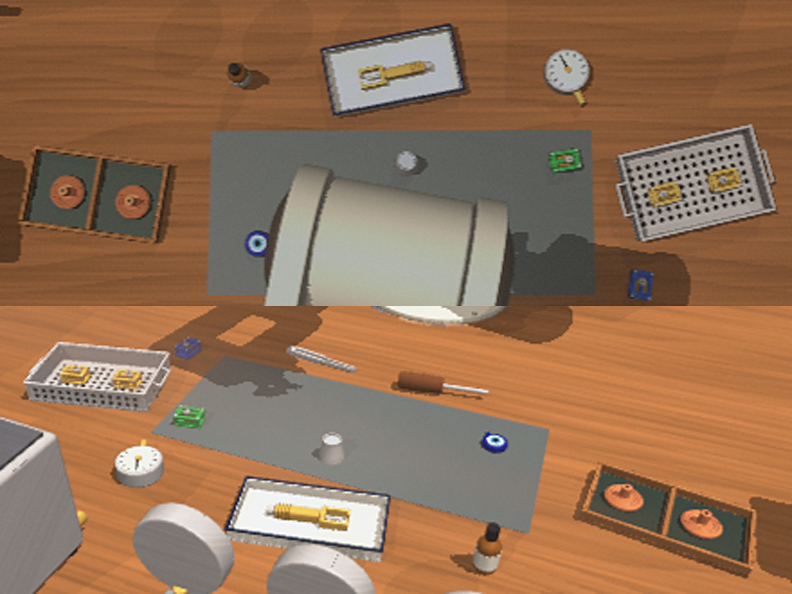

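All five pieces lie flat where they belong. The capsules are at (68,192) and (133,202), the movements at (664,194) and (724,180), and the puller at (395,72). The loupe and bead haven't moved, so I'll hand in.

```bash
python3 -c "
from bench import manip;print(manip.hand_in())"
```

```text
the job is handed in; nothing more can be done
None
```

The job is handed in: both capsules are flat in separate oak-tray bays, both movements stand in the basket, the puller lies lengthwise in the tool tray, and the loupe and bead look undisturbed; the judge's verdict was not shown.

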